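# Load the last spice jar and lock the carrier for the catering run

## Task

Get the spice carrier ready to travel: stand the loose green-capped spice jar upright in the carrier's empty middle bay, then swing the steel keeper bar shut over the jar caps until it clicks past its detent ball against the back stop, and then swing the red-tabbed hook over the bar until it lies down on it. Set the jar down gently, leave the other two jars standing in their bays, and do not knock the stone cup or the mustard bottle about.

Things in the scene. Friction and masses are not known exactly. Their poses are not given: they have to be found in the camera images.
- carrier: Fixed wooden spice carrier, 76 mm deep (its x) and 186 mm long (its y); origin: centre of its underside, z up. -x is its low front, +y its hinge end, -y its hook end. Three open-topped bays at y = -58, 0, +58 mm, each 54 mm long, 60 mm deep, floor at z = 14 mm. Front rail up to z = 42 mm, dividers 48, back 66, wooden ends (y = +-89 mm) 90 mm.
- empty_bay (a point): Centre of the middle bay's inner floor, where the jar's underside belongs (the middle bay starts empty).
- spice_jar: The loose jar to load: glass spice jar with a green screw cap, 46 mm across, 106 mm tall, 0.1 kg, standing on the counter left of the carrier; origin: centre of its underside, z up. The cap (z 85 to 105 mm) and body may both be gripped.
- jar_near: Same kind of jar, already in the bay at the hook end (carrier y = -58 mm); origin: centre of its underside. Its cap top is at z = 120 mm.
- jar_far: Same kind of jar, already in the bay at the hinge end (carrier y = +58 mm); origin: centre of its underside.
- keeper_bar (a joint): Keeper bar angle (rad): 0 shut, lying along the carrier's -y over the jar caps against the back stop; grows as it swings level out over the front (-x), up to 1.5; stays where left. Round steel rod 14 mm thick, axis at z = 131 mm, caps end 4 mm below it, 221 mm long, last 23 mm a black end 19 mm thick. From 0.1 to 0.05 rad it rides over the spring ball (4 N at the end).
- bar_hinge (a point): Point on the bar's upright hinge axis at the height of the rod's axis (carrier x 0, y 89, z 131 mm).
- bar_end (a point): Point on the rod's axis in the middle of its black end, 216 mm from the hinge.
- hook (a joint): Hook angle (rad): 0 closed, the arm level, pointing to the carrier's -x and resting on the shut bar, its nose in front of the bar; grows as the arm swings up and back; 1.57 upright, 2.1 its stop. Friction holds it where it is left, so it must be pushed down fully. If the bar is not fully shut the nose lands on the bar.
- hook_pivot (a point): Centre of the hook's pivot pin (carrier x 36, y -109, z 144 mm), which lies along the carrier's y. Arm 12 mm thick, 10 mm wide, 84 mm long from the pivot; its nose, 8 mm thick, stands 22 mm off the arm's middle line, 51 mm from the pivot; the last 30 mm are the red tab, 14 mm wide.
- hook_tab (a point): Middle of the free end of the hook's red tab, 84 mm from the pivot.
- stone_cup: Bystander: grey-brown stoneware cup, 68 mm across, 62 mm tall; origin: centre of its underside.
- mustard: Bystander: yellow squeeze bottle, 55 mm across, 165 mm tall, right of the carrier; origin: centre of its underside.
- bar_seat (a point): On top of the steel saddle at the hook end (carrier x 0, y -95, z 120 mm), under the shut bar: the bar's seat. A brass spring ball stands 10 mm in front of it (to -x); the saddle's back stop, from 8 mm behind it on, reaches z = 152 mm. The saddle is 16 mm wide in y.

How it is judged:
By the outcome, as a careful person would: the job done as asked, in the order asked, and still so for the second after the job is handed in, with the robot touching nothing.
It also fails if it takes over 67 s, if anything falls off the work surface, if the arm or the gripper's body presses on something with over 40 N, if the wrist force passes 120 N, or if a joint passes its speed limit or range.

## Robot

A 6-joint arm with a two-finger parallel gripper is mounted at the origin on a cart in front of the work surface, level with it; the furniture and walls round the work are solid. World frame = base frame: x ahead of the robot, y to its left, z up, the work surface at z = 0. Lengths are in m, angles in rad, forces in N, time in s.
With the tool pointing down it reaches from about 0.225 to 0.875 m from the base axis. Payload 3.4 kg.
Tool frame: the origin (TCP) lies at the very end of the fingers, on their centre line; the grasp point (between the pads) lies 19 mm behind it; z points along the fingers, x is the direction in which the jaws open and shut, and the axes are right-handed (so a half turn about z gives the same grasp; the last joint's range is limited). The gripper opens to 85 mm and grips with 20 to 120 N. Pads are 22 mm wide; open, the fingers measure 114 mm over their backs; the gripper's body (76 mm by 85 mm) begins 54 mm behind the grasp point. The pads swing forward as they close: fully open they stand 13 mm farther back than shut.
Start: joints at [-1.222, 0.276, 1.505, -0, 1.361, -0.121], TCP at [0.26, -0.513, 0.231] pointing down, gripper open.
Joint ranges: [-2.89, 2.89], [-0.75, 2.08], [0.22, 2.7], [-1.18, 4.32], [0.11, 2.71], [-2.7, 2.7]. Speed limits (rad/s): [2.57, 2.57, 3.14, 3.14, 3.14, 3.14].

## Interface

Orientations are given as a unit quaternion [w, x, y, z].
In Python, from rig import manip gives the robot as it stands.
- The arm moves only by the tool carry_out, never from a script. Its argument "series" is a list of rows, each a list of 2 entries, a list of its own where there are three numbers: the shift along the tool's x, y, z in mm, then the turn about the tool's z in degrees. A call has 1 to 10 rows; each row shifts and turns the pose as measured when the row begins, along the tool's axes as they then stand; what a row does not reach is not made up. A row lasts 1/12 s, in which the tool goes at most 41.7 mm and 7.16 degrees, less where a joint would pass 70% of its speed; a pose out of reach is approached as far as the arm can. A call is refused whole if a number of a shift passes 41.7 or a number of a turn 7.16, either way. A call with a gripper value outside its range is refused whole. "fingers" is the finger opening in mm, from 0 to 85.4, set as the call begins (left out, the last holds). The fingers move at their own pace and stop on an object; "squeeze" is the grip in N (left out, the last holds). Time passes only in rows, so rows that do not move let the fingers close. It gives the time, the measured TCP pose, the force and the opening at its end, in the units of the state.
- manip.get_state(): the state, without advancing time (a new reading comes with each control period).
- manip.get_image(name): name is "scene" or "side" or "wrist"; returns a dict with "frame" (400x640x3 uint8, blue, green, red), "K" (3x3 intrinsics, pixels), "rvec" (rotation vector, rad) and "tvec" (3), from world to camera coordinates, as OpenCV has them; the wrist camera has in their place "mount" (4x4, takes a point from camera to tool coordinates, whose origin is the TCP and whose axes are the tool frame's). Camera axes: x right, y down, z forward; pixel columns grow to the right and rows downward; lengths in m; the calibration is good to about 2 mm. A picture is of the moment at which its call begins: read the wrist's pose just before it. There is no depth.
- manip.sign_off(): hands the job in, once; it reports no verdict.
The state is a dict: "clock": time; "qpos": joint angles; "qd": joint speeds; "effort": joint torques, N m; "position": TCP position; "ee_rot": TCP orientation; "contact_force": force on the tool from outside, world axes, zero at the start; "moment": the same for the moment, N m; "width": finger opening in m.
Only numpy, scipy, OpenCV 4.12 (cv2) and the standard library are available. Lean on these libraries where they do the work, as an engineer would, in place of code of your own. Each camera call takes 0.05 s, during which the arm holds its last target. There are 200 camera calls.

## Working session

There is one attempt and no reset: what is moved stays moved. The work goes in short steps, Python scripts to look and compute and a tool call to move; the robot and the scene stay as the last step left them, time stands still between calls to the robot, and variables do not carry over. Pictures are saved under pics/ and viewed, about 8 in all and at most 12, crops included, and the job is handed in when it is done.

Besides the shell and the picture viewer there is one more tool, called after "Emit:" by a JSON object that holds its "method" and its "body". carry_out: Moves the arm, as the interface text tells. Its arguments: {"type":"object","properties":{"series":{"type":"array","items":{"type":"array"}},"fingers":{"type":"number"},"squeeze":{"type":"number"}},"required":["series"]}

```bash
ls; mkdir -p pics; cat > h.py <<'E'
import numpy as np, cv2
from rig import manip
def save(cam,name):
    d=manip.get_image(cam); cv2.imwrite(f'pics/{name}.png',d['frame']); np.savez(f'pics/{name}.npz',**{k:v for k,v in d.items()}); return d
def load(name): return dict(np.load(f'pics/{name}.npz'))
def ray(d,uv):
    R=cv2.Rodrigues(d['rvec'])[0]; o=-R.T@d['tvec'].ravel()
    v=R.T@np.linalg.inv(d['K'])@np.array([*uv,1.]); return o,v
def atz(d,uv,z):
    o,v=ray(d,uv); return o+v*(z-o[2])/v[2]
def proj(d,P):
    return cv2.projectPoints(np.array(P,float).reshape(-1,3),d['rvec'],d['tvec'],d['K'],None)[0].reshape(-1,2)
def st():
    s=manip.get_state(); print({k:np.round(s[k],3).tolist() for k in('clock','position','ee_rot','contact_force','width')}); return s
E
python3 - <<'E'
from h import *
st(); a=save('scene','s0'); b=save('side','d0')
for d in(a,b): print(d['K'].round(1).tolist(), ray(d,(320,200)))
E
```

```text
pics
{'clock': 0.0, 'position': [0.26, -0.512, 0.23], 'ee_rot': [-0.001, 0.852, -0.523, -0.001], 'contact_force': [0.324, -0.186, -0.213], 'width': 0.085}
[[423.0, 0.0, 322.6], [0.0, 423.0, 207.1], [0.0, 0.0, 1.0]] (array([0.22926837, 0.59180618, 1.03297762]), array([ 0.18488682, -0.59345359, -0.78354694]))
[[455.0, 0.0, 320.9], [0.0, 455.0, 203.4], [0.0, 0.0, 1.0]] (array([-0.16043698,  0.99155959,  0.85485274]), array([ 0.41445172, -0.75014306, -0.51534075]))
```

View pics/s0.png

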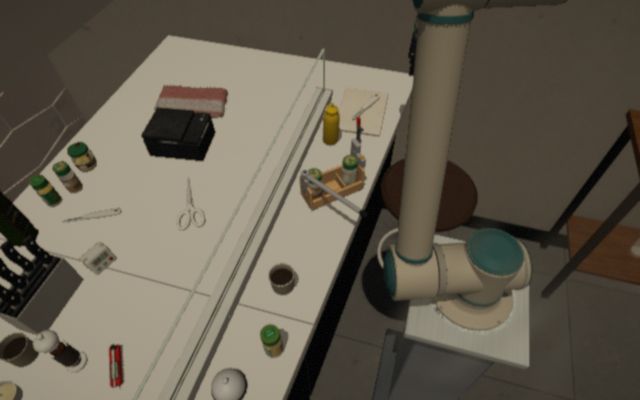

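View pics/d0.png

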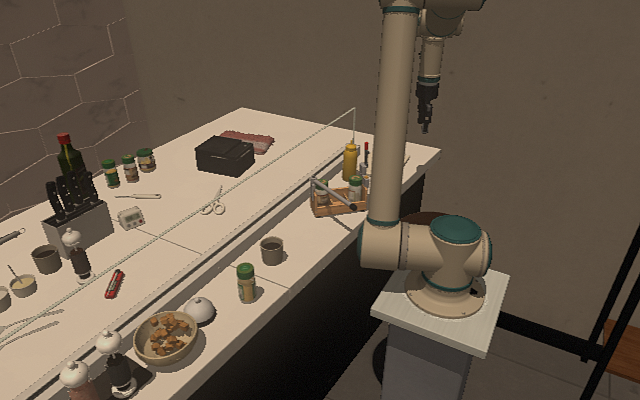

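The scene view shows the loose jar near (271,340), the cup (281,279), the carrier around (333,186) with its bar out over the front, the mustard (331,124), and a glass screen behind the carrier. I'll enlarge these.

```bash
python3 - <<'E'
from h import *
a=cv2.imread('pics/s0.png');b=cv2.imread('pics/d0.png')
def c(i,x,y,w,h,k):
    return cv2.resize(i[y:y+h,x:x+w],None,fx=k,fy=k,interpolation=cv2.INTER_CUBIC)
A=c(a,290,100,100,120,5); B=np.vstack([c(a,250,310,50,60,5),c(b,225,250,50,60,5)])
cv2.imwrite('pics/c0.png',np.hstack([A,B]))
cv2.imwrite('pics/c1.png',c(b,290,130,100,95,6)) 
E
```

```text
(no output)
```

View pics/c0.png

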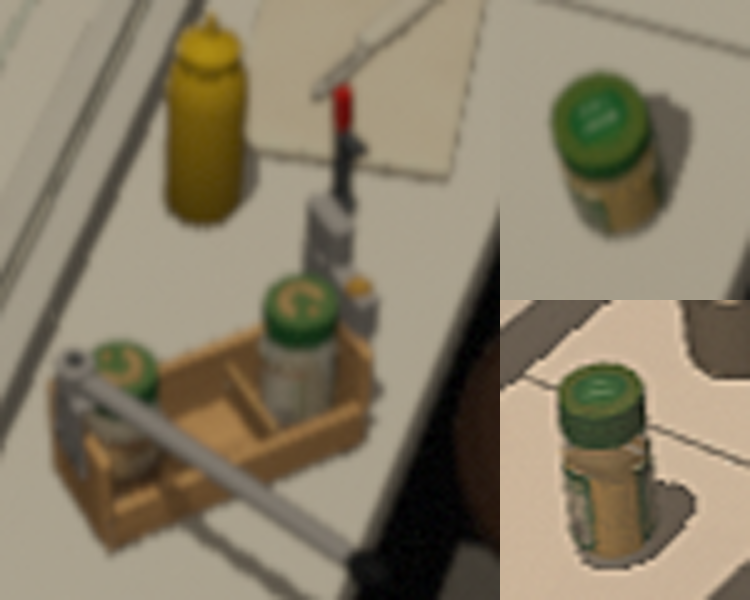

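View pics/c1.png

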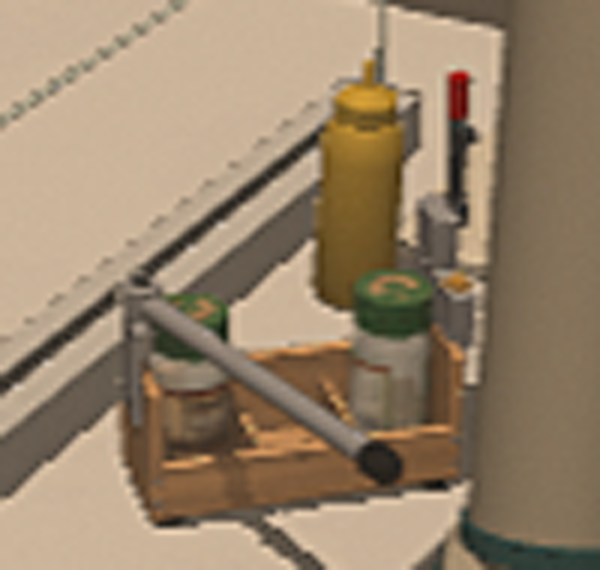

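The crops show these (full-image pixels, scene / side):
- Loose jar cap top: (270,333.6) / (245,267).
- Hinge top: (304,172) / (313,177).
- Jar caps in the carrier: (314,172) and (351,159) in the scene view.
- Black end of the bar: (364,213) / (353,207).
- Hook upright, with its red tab top at (359,118) in the scene view.

Next I fit the carrier pose to these points.

```bash
cat > fit.py <<'E'
from h import *
from scipy.optimize import least_squares
a=load('s0');b=load('d0')
def tri(ua,ub):
    r=least_squares(lambda P:np.r_[(proj(a,P)-ua).ravel(),(proj(b,P)-ub).ravel()],[.5,0,.1]); return r.x.round(4),r.fun.round(1)
print('jar top tri',tri((270,333.6),(245,267)), atz(a,(270,333.6),.106),atz(b,(245,267),.106))
print('cup rim a', atz(a,(281,272),.062)); print('must top a',atz(a,(332,104),.165))
L=[((0,89,140),(304.4,172.4),(312.8,177)),((0,58,120),(314.4,172.4),(322.8,181)),((0,-58,120),(350.6,159),(355.8,177.5)),
((-38,93,0),(312,210),(315.8,217)),((-10,-95,122),(361.6,157.6),(366.3,176.7)),((36,-109,226),(358.6,118.4),(366.3,142.5))]
def W(p,P):
    c,s=np.cos(p[2]),np.sin(p[2]); P=np.array(P)/1000; return np.array([p[0]+c*P[0]-s*P[1],p[1]+s*P[0]+c*P[1],P[2]])
if __name__=='__main__':
    f=lambda p:np.concatenate([np.r_[proj(a,W(p,P))[0]-ua,proj(b,W(p,P))[0]-ub] for P,ua,ub in L[:5]])
    for y0 in(0,1.5,-1.5):
        r=least_squares(f,[.5,-.2,y0]); print(r.x.round(4),r.cost); 
        if r.cost<200: print(r.fun.reshape(-1,4).round(1))
    for P,ua,ub in L: print(P,tri(ua,ub))
    print('bar end',tri((364,213),(353.3,207)),atz(a,(364,213),.131))
    print('must',tri((332,104),(351.5,142)))
E
python3 fit.py
```

```text
jar top tri (array([0.4481, 0.2877, 0.1059]), array([ 0.2, -0.1, -0.3,  0. ])) [0.4484623  0.28809727 0.106     ] [0.44758403 0.28739011 0.106     ]
cup rim a [0.48872598 0.11215568 0.062     ]
must top a [ 0.50680805 -0.4495241   0.165     ]
[ 0.4438 -0.2327 -0.8224] 5.4000365988132275
[[ 1.  -0.8  0.3 -0.7]
 [ 0.9  0.2 -0.7 -0.5]
 [-0.3  0.3 -0.8 -0.8]
 [-0.6  1.2 -1.1  0.6]
 [ 1.2 -0.7 -0.1 -0.3]]
[ 0.4438 -0.2327 -0.8224] 5.40003659880939
[[ 1.  -0.8  0.3 -0.7]
 [ 0.9  0.2 -0.7 -0.5]
 [-0.3  0.3 -0.8 -0.8]
 [-0.6  1.2 -1.1  0.6]
 [ 1.2 -0.7 -0.1 -0.3]]
[ 0.4438 -0.2327 -0.8224] 5.400036598808981
[[ 1.  -0.8  0.3 -0.7]
 [ 0.9  0.2 -0.7 -0.5]
 [-0.3  0.3 -0.8 -0.8]
 [-0.6  1.2 -1.1  0.6]
 [ 1.2 -0.7 -0.1 -0.3]]
(0, 89, 140) (array([ 0.5115, -0.1724,  0.1361]), array([ 0.2, -0.1, -0.3,  0.1]))
(0, 58, 120) (array([ 0.4902, -0.2012,  0.1125]), array([ 0.5, -0.3, -0.6,  0.2]))
(0, -58, 120) (array([ 0.4021, -0.281 ,  0.1126]), array([ 0. , -0. , -0.1,  0. ]))
(-38, 93, 0) (array([ 0.4855, -0.1473, -0.0008]), array([ 0.1, -0.1, -0.1,  0. ]))
(-10, -95, 122) (array([ 0.3697, -0.2914,  0.1184]), array([ 0.5, -0.3, -0.6,  0.3]))
(36, -109, 226) (array([ 0.3978, -0.3427,  0.2201]), array([ 0.3, -0.2, -0.3,  0.2]))
bar end (array([ 0.3181, -0.0849,  0.125 ]), array([-0.1,  0.1,  0.2, -0.1])) [ 0.31724964 -0.08073112  0.131     ]
must (array([ 0.5115, -0.4696,  0.1488]), array([ 0.2, -0.1, -0.2,  0.1]))
```

```bash
cat >> h.py <<'E'
from scipy.spatial.transform import Rotation as Rn
C=np.array([.4438,-.2327]); YAW=-.8224
def cw(x,y,z):
    c,s=np.cos(YAW),np.sin(YAW); return np.array([C[0]+(c*x-s*y)/1e3,C[1]+(s*x+c*y)/1e3,z/1e3])
def R_of(s):
    w,x,y,z=s['ee_rot']; return Rn.from_quat([x,y,z,w]).as_matrix()
def plan(*targets,yaw=None):
    s=st(); R=R_of(s); p=np.array(s['position']); a=np.arctan2(R[1,0],R[0,0])
    print('yaw',np.degrees(a).round(2),'tilt',R[:,2].round(3))
    if yaw is not None:
        d=-(yaw-np.degrees(a)); d=(d+90)%180-90; print('turn about tool z',d.round(2))
    for t in targets:
        v=R.T@(np.array(t)-p)*1000; print('to',np.round(t,4),'shift mm',v.round(1),'rows',np.ceil(np.linalg.norm(v)/41.7)); p=np.array(t)
E
python3 - <<'E'
from h import *
from fit import tri
print('glass top',tri((323,52),(354,108)))
a=load('s0')
print('rail', atz(a,(328,92),0.02), atz(a,(175,400),.02),atz(a,(235,290),.02))
plan((.26,-.513,.28),(.448,.288,.28),(.448,.288,.16),(.448,.288,.072),yaw=-47.1)
E
```

```text
jar top tri (array([0.4481, 0.2877, 0.1059]), array([ 0.2, -0.1, -0.3,  0. ])) [0.4484623  0.28809727 0.106     ] [0.44758403 0.28739011 0.106     ]
cup rim a [0.48872598 0.11215568 0.062     ]
must top a [ 0.50680805 -0.4495241   0.165     ]
glass top (array([ 0.5924, -0.6512,  0.2122]), array([ 0.6, -0.3, -0.7,  0.3]))
rail [ 0.58659467 -0.68771768  0.02      ] [0.62040092 0.46184825 0.02      ] [0.59850089 0.17480421 0.02      ]
{'clock': 0.1, 'position': [0.26, -0.512, 0.231], 'ee_rot': [-0.001, 0.852, -0.523, -0.001], 'contact_force': [-0.356, 0.31, -0.312], 'width': 0.086}
yaw -63.08 tilt [-0.001  0.002 -1.   ]
turn about tool z -15.98
to [ 0.26  -0.513  0.28 ] shift mm [  0.5   0.5 -49.5] rows 2.0
to [0.448 0.288 0.28 ] shift mm [-629.1 -530.3    1.1] rows 20.0
to [0.448 0.288 0.16 ] shift mm [  0.2   0.  120. ] rows 3.0
to [0.448 0.288 0.072] shift mm [ 0.1  0.  88. ] rows 3.0
```

Emit:
{"method": "carry_out", "body": {"series": [[[0,0,-25],-5.3],[[0,0,-25],-5.3],[[0,0,0],-5.3],[[-23,-34,0],0],[[-23,-34,0],0],[[-23,-34,0],0],[[-23,-34,0],0],[[-23,-34,0],0],[[-23,-34,0],0],[[-23,-34,0],0]], "fingers": 85, "squeeze": 30}}

```text
clock: 0.93
position: [0.3204, -0.2315, 0.2763]
ee_rot: [-0.003, 0.917, -0.4, -0.004]
contact_force: [1.0, -0.5, -0.1]
width: 0.0851
```

Emit:
{"method": "carry_out", "body": {"series": [[[-23,-34,0],0],[[-23,-34,0],0],[[-23,-34,0],0],[[-23,-34,0],0],[[-23,-34,0],0],[[-23,-34,0],0],[[-23,-34,0],0],[[-23,-34,0],0],[[-23,-34,0],0],[[-23,-34,0],0]]}}

```text
clock: 1.77
position: [0.4072, 0.1761, 0.2787]
ee_rot: [-0.003, 0.916, -0.401, -0.003]
contact_force: [1.1, -0.7, 0.1]
width: 0.085
```

```bash
python3 - <<'E'
from h import *
plan((.448,.288,.28),(.448,.288,.16),(.448,.288,.072),yaw=-47.1)
E
```

```text
{'clock': 1.767, 'position': [0.407, 0.176, 0.279], 'ee_rot': [-0.003, 0.916, -0.401, -0.003], 'contact_force': [1.123, -0.741, 0.058], 'width': 0.085}
yaw -47.32 tilt [-0.004  0.009 -1.   ]
turn about tool z -0.22
to [0.448 0.288 0.28 ] shift mm [ -54.6 -105.9   -0.4] rows 3.0
to [0.448 0.288 0.16 ] shift mm [  1.1   0.4 120. ] rows 3.0
to [0.448 0.288 0.072] shift mm [ 0.8  0.3 88. ] rows 3.0
```

Emit:
{"method": "carry_out", "body": {"series": [[[-14,-28,0],0],[[-14,-28,0],0],[[-14,-28,0],0],[[-10,-20,20],0],[[0,0,30],0],[[0,0,30],0],[[0,0,20],0],[[0,0,5],0],[[0,0,0],0]]}}

```text
clock: 2.52
position: [0.4484, 0.3041, 0.1679]
ee_rot: [-0.005, 0.919, -0.394, -0.004]
contact_force: [0.1, -0.9, 1.4]
width: 0.0851
```

```bash
python3 - <<'E'
from h import *
plan((.448,.288,.16),(.448,.288,.072),yaw=-47.1)
s=manip.get_state();d=save('wrist','w1');M=d['mount'];R=R_of(s)
# jar cap top predicted pixel
P=np.array([.448,.288,.106]);t=R.T@(P-np.array(s['position']));c=np.linalg.inv(M)@np.r_[t,1];q=d['K']@c[:3];print(q[:2]/q[2],c[:3])
g=cv2.inRange(cv2.cvtColor(d['frame'],cv2.COLOR_BGR2HSV),(40,80,30),(90,255,255));m=cv2.moments(g);print(m['m10']/m['m00'],m['m01']/m['m00'],m['m00']/255)
cv2.circle(d['frame'],tuple(int(v) for v in q[:2]/q[2]),3,(0,0,255),-1);cv2.imwrite('pics/w1.png',d['frame'])
E
```

```text
{'clock': 2.517, 'position': [0.448, 0.304, 0.168], 'ee_rot': [-0.005, 0.919, -0.394, -0.004], 'contact_force': [0.09, -0.909, 1.428], 'width': 0.085}
yaw -46.46 tilt [-0.004  0.013 -1.   ]
turn about tool z 0.64
to [0.448 0.288 0.16 ] shift mm [11.5 11.4  7.7] rows 1.0
to [0.448 0.288 0.072] shift mm [ 1.1  0.5 88. ] rows 3.0
[333.95991958 224.93066927] [0.01277166 0.02362418 0.22153304]
333.647572815534 228.69126213592233 2060.0
```

View pics/w1.png

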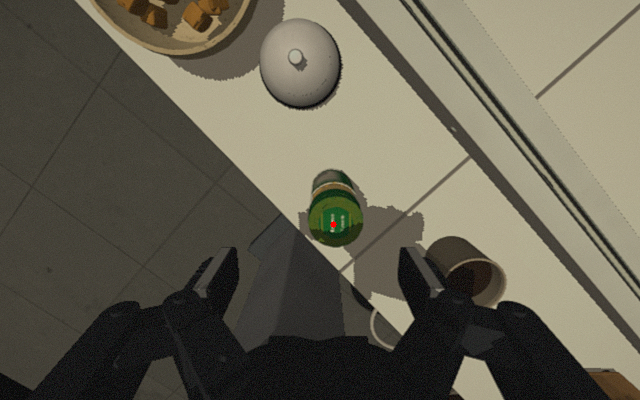

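The wrist view shows the cap at (334,225), where it was predicted, and the fingers clear of the cup. I'll centre and go down.

Emit:
{"method": "carry_out", "body": {"series": [[[11,11,10],0.6],[[1,1,0],0],[[0,0,25],0],[[0,0,25],0],[[0,0,20],0],[[0,0,10],0],[[0,0,0],0]]}}

```text
clock: 3.15
position: [0.4583, 0.2925, 0.0889]
ee_rot: [-0.016, 0.916, -0.401, 0.004]
contact_force: [1.1, 0.0, -0.1]
width: 0.085
```

```bash
python3 - <<'E'
from h import *
plan((.448,.288,.072),yaw=-47.1)
E
```

```text
{'clock': 3.15, 'position': [0.458, 0.293, 0.089], 'ee_rot': [-0.016, 0.916, -0.401, 0.004], 'contact_force': [1.074, 0.04, -0.099], 'width': 0.085}
yaw -47.29 tilt [ 0.02   0.026 -0.999]
turn about tool z -0.19
to [0.448 0.288 0.072] shift mm [-3.6 11.2 16.6] rows 1.0
```

Emit:
{"method": "carry_out", "body": {"series": [[[-2,5,4],0],[[-1,4,4],0],[[0,2,4],0],[[0,0,3],0],[[0,0,0],0],[[0,0,0],0]]}}

```text
clock: 3.65
position: [0.4516, 0.2894, 0.0788]
ee_rot: [-0.021, 0.916, -0.401, 0.008]
contact_force: [-0.0, 0.9, -0.3]
width: 0.0847
```

```bash
python3 - <<'E'
from h import *
plan((.448,.288,.072),yaw=-47.1)
E
```

```text
{'clock': 3.65, 'position': [0.452, 0.289, 0.079], 'ee_rot': [-0.021, 0.916, -0.401, 0.008], 'contact_force': [-0.01, 0.894, -0.339], 'width': 0.085}
yaw -47.34 tilt [ 0.031  0.032 -0.999]
turn about tool z -0.24
to [0.448 0.288 0.072] shift mm [-1.4  3.9  6.6] rows 1.0
```

Emit:
{"method": "carry_out", "body": {"series": [[[-2,4,5],0],[[0,1,4],0],[[0,0,0],0],[[0,0,0],0],[[0,0,0],0]]}}

```text
clock: 4.07
position: [0.4468, 0.2878, 0.0692]
ee_rot: [-0.021, 0.916, -0.401, 0.008]
contact_force: [1.0, 0.3, -0.8]
width: 0.0848
```

```bash
python3 - <<'E'
from h import *
plan((.448,.288,.072),yaw=-47.1)
E
```

```text
{'clock': 4.067, 'position': [0.447, 0.288, 0.069], 'ee_rot': [-0.021, 0.916, -0.401, 0.008], 'contact_force': [1.013, 0.261, -0.775], 'width': 0.085}
yaw -47.34 tilt [ 0.032  0.032 -0.999]
turn about tool z -0.24
to [0.448 0.288 0.072] shift mm [ 0.7 -1.1 -2.8] rows 1.0
```

Emit:
{"method": "carry_out", "body": {"series": [[[0,0,0],0],[[0,0,0],0],[[0,0,0],0],[[0,0,0],0],[[0,0,0],0],[[0,0,0],0],[[0,0,0],0],[[0,0,0],0]], "fingers": 30, "squeeze": 30}}

```text
clock: 4.73
position: [0.4473, 0.2879, 0.0694]
ee_rot: [-0.021, 0.916, -0.401, 0.008]
contact_force: [-0.1, 0.2, 0.3]
width: 0.0448
```

```bash
python3 - <<'E'
from h import *
plan(yaw=-47.1)
E
```

```text
{'clock': 4.733, 'position': [0.447, 0.288, 0.069], 'ee_rot': [-0.021, 0.916, -0.401, 0.008], 'contact_force': [-0.147, 0.177, 0.328], 'width': 0.045}
yaw -47.34 tilt [ 0.032  0.032 -0.999]
turn about tool z -0.24
```

Emit:
{"method": "carry_out", "body": {"series": [[[0,0,-10],0],[[0,0,-20],0],[[0,0,-25],0],[[0,0,-25],0],[[0,0,-25],0],[[0,0,-25],0],[[0,0,-25],0],[[0,0,-20],0],[[0,0,-10],0],[[0,0,0],0]]}}

```text
clock: 5.57
position: [0.4378, 0.2804, 0.2658]
ee_rot: [-0.019, 0.916, -0.401, 0.006]
contact_force: [0.5, 0.5, -1.2]
width: 0.0441
```

```bash
python3 - <<'E'
from h import *
plan(cw(0,0,255),yaw=-47.1)
E
```

```text
{'clock': 5.567, 'position': [0.438, 0.28, 0.266], 'ee_rot': [-0.019, 0.916, -0.401, 0.006], 'contact_force': [0.534, 0.477, -1.177], 'width': 0.044}
yaw -47.33 tilt [ 0.027  0.03  -0.999]
turn about tool z -0.23
to [ 0.4438 -0.2327  0.255 ] shift mm [381.4 343.4  -4.5] rows 13.0
```

Emit:
{"method": "carry_out", "body": {"series": [[[15,13,0],0],[[24,21,0],0],[[24,21,0],0],[[24,21,0],0],[[24,21,0],0],[[24,21,0],0],[[24,21,0],0],[[24,21,0],0],[[24,21,0],0],[[24,21,0],0]]}}

```text
clock: 6.4
position: [0.4417, -0.0315, 0.2518]
ee_rot: [-0.021, 0.918, -0.395, 0.003]
contact_force: [0.7, 0.4, -1.5]
width: 0.0442
```

Emit:
{"method": "carry_out", "body": {"series": [[[24,21,0],0],[[24,21,0],0],[[24,21,0],0],[[24,21,0],0],[[20,18,0],0],[[10,9,0],0],[[0,0,0],0],[[0,0,0],0]]}}

```text
clock: 7.07
position: [0.4416, -0.2127, 0.2393]
ee_rot: [-0.02, 0.916, -0.4, -0.002]
contact_force: [0.2, 0.7, -2.2]
width: 0.0444
```

```bash
python3 - <<'E'
from h import *
plan(cw(0,0,255),yaw=-47.1)
E
```

```text
{'clock': 7.067, 'position': [0.442, -0.213, 0.239], 'ee_rot': [-0.02, 0.916, -0.4, -0.002], 'contact_force': [0.182, 0.733, -2.208], 'width': 0.044}
yaw -47.11 tilt [ 0.012  0.039 -0.999]
turn about tool z -0.01
to [ 0.4438 -0.2327  0.255 ] shift mm [ 15.9  11.4 -16.5] rows 1.0
```

Emit:
{"method": "carry_out", "body": {"series": [[[10,8,10],0],[[6,4,10],0],[[1,0,4],0],[[0,0,0],0],[[0,0,0],0]]}}

```text
clock: 7.48
position: [0.4438, -0.2299, 0.2102]
ee_rot: [-0.021, 0.917, -0.398, -0.004]
contact_force: [0.2, -0.7, -0.9]
width: 0.0443
```

```bash
python3 - <<'E'
from h import *
plan(cw(0,0,205),cw(0,0,150),yaw=-47.1)
s=manip.get_state();d=save('wrist','w2')
b=save('side','d2');a=save('scene','s2')
c=lambda i,x,y,w,h,k:cv2.resize(i[y:y+h,x:x+w],None,fx=k,fy=k,interpolation=cv2.INTER_CUBIC)
cv2.imwrite('pics/c2.png',np.hstack([c(a['frame'],295,110,80,110,5),c(b['frame'],300,110,80,110,5)]))
E
```

```text
{'clock': 7.483, 'position': [0.444, -0.23, 0.21], 'ee_rot': [-0.021, 0.917, -0.398, -0.004], 'contact_force': [0.219, -0.678, -0.917], 'width': 0.044}
yaw -46.92 tilt [ 0.009  0.043 -0.999]
turn about tool z 0.18
to [ 0.4438 -0.2327  0.205 ] shift mm [2.2 2.1 5.1] rows 1.0
to [ 0.4438 -0.2327  0.15  ] shift mm [ 1.4  2.  54.9] rows 2.0
```

View pics/c2.png

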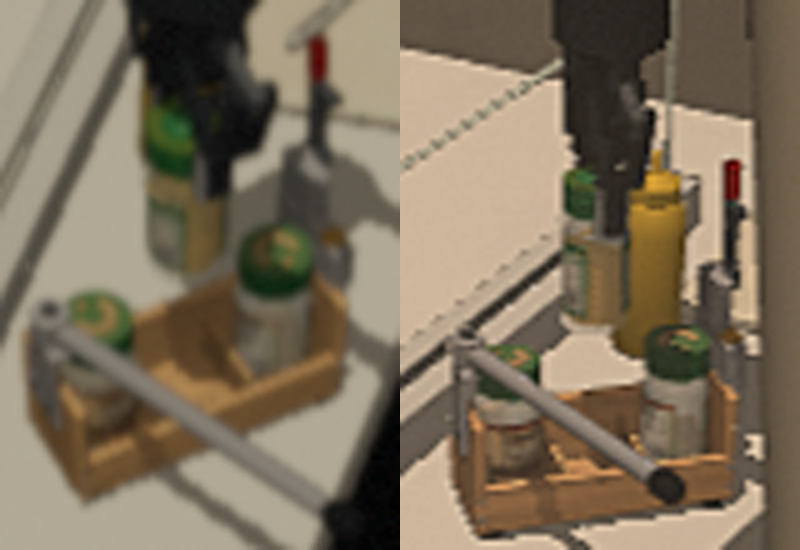

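The jar hangs upright above the bay, with both neighbours and the bar in view. Jar underside: scene ≈(332,161), side ≈(339,173).

```bash
python3 - <<'E'
from h import *
a=load('s2');b=load('d2');u=np.array([.4425,-.2295])
for z in(.141,.226,.246): print(z,proj(a,[*u,z]).round(1),proj(b,[*u,z]).round(1))
# bottom silhouette of jar
th=np.linspace(0,2*np.pi,60);P=np.c_[u[0]+.022*np.cos(th),u[1]+.022*np.sin(th),0*th+.141]
for n,d,o in(('a',a,(295,110)),('b',b,(300,110))):
    q=(proj(d,P)-o)*5; print(n,'crop: x',q[:,0].min(),q[:,0].max(),'ymax',q[:,1].max())
E
```

```text
0.141 [[333.2 161.8]] [[338.7 173.6]]
0.226 [[333.6 140.2]] [[339.4 150.5]]
0.246 [[333.7 134.8]] [[339.5 144.9]]
a crop: x 153.23339186081256 229.26383655279437 ymax 287.0012255831865
b crop: x 161.04477265656612 226.328070220421 ymax 333.29932507417965
```

Emit:
{"method": "carry_out", "body": {"series": [[[3,2,5],0],[[2,1,12],0],[[0,0,12],0],[[0,0,12],0],[[0,0,8],0],[[0,0,0],0],[[0,0,0],0]]}}

```text
clock: 8.22
position: [0.4484, -0.235, 0.162]
ee_rot: [-0.02, 0.918, -0.397, 0.0]
contact_force: [0.9, -0.1, -1.8]
width: 0.0442
```

```bash
python3 - <<'E'
from h import *
plan((.4454,-.2335,.15),(.4454,-.2335,.085),yaw=-47.1)
E
```

```text
{'clock': 8.217, 'position': [0.448, -0.235, 0.162], 'ee_rot': [-0.02, 0.918, -0.397, 0.0], 'contact_force': [0.875, -0.143, -1.848], 'width': 0.044}
yaw -46.76 tilt [ 0.017  0.037 -0.999]
turn about tool z 0.34
to [ 0.4454 -0.2335  0.15  ] shift mm [-2.9  1.6 12. ] rows 1.0
to [ 0.4454 -0.2335  0.085 ] shift mm [ 1.   2.4 64.9] rows 2.0
```

Emit:
{"method": "carry_out", "body": {"series": [[[-2,1,6],0],[[-1,1,10],0],[[0,0,10],0],[[0,0,10],0],[[0,0,8],0],[[0,0,0],0],[[0,0,0],0]]}}

```text
clock: 8.8
position: [0.4474, -0.2341, 0.119]
ee_rot: [-0.019, 0.918, -0.397, 0.004]
contact_force: [-0.1, -0.3, -0.7]
width: 0.0444
```

```bash
python3 - <<'E'
from h import *
plan((.4454,-.2335,.10),(.4454,-.2335,.083),yaw=-47.1)
E
```

```text
{'clock': 8.8, 'position': [0.447, -0.234, 0.119], 'ee_rot': [-0.019, 0.918, -0.397, 0.004], 'contact_force': [-0.111, -0.335, -0.657], 'width': 0.044}
yaw -46.73 tilt [ 0.023  0.031 -0.999]
turn about tool z 0.37
to [ 0.4454 -0.2335  0.1   ] shift mm [-1.7  1.7 19. ] rows 1.0
to [ 0.4454 -0.2335  0.083 ] shift mm [ 0.1  0.6 17. ] rows 1.0
```

Emit:
{"method": "carry_out", "body": {"series": [[[-1,2,6],0],[[0,1,7],0],[[0,0,6],0],[[0,0,6],0],[[0,0,3],0],[[0,0,0],0],[[0,0,0],0]]}}

```text
clock: 9.38
position: [0.4458, -0.2354, 0.0893]
ee_rot: [-0.019, 0.918, -0.397, 0.006]
contact_force: [-0.4, 1.1, -1.2]
width: 0.0443
```

```bash
python3 - <<'E'
from h import *
plan((.4454,-.2335,.083),yaw=-47.1)
E
```

```text
{'clock': 9.383, 'position': [0.446, -0.235, 0.089], 'ee_rot': [-0.019, 0.918, -0.397, 0.006], 'contact_force': [-0.359, 1.119, -1.181], 'width': 0.044}
yaw -46.74 tilt [ 0.025  0.03  -0.999]
turn about tool z 0.36
to [ 0.4454 -0.2335  0.083 ] shift mm [-1.7 -0.8  6.4] rows 1.0
```

Bottom is about 6 mm above the floor. I'll creep down until contact.

Emit:
{"method": "carry_out", "body": {"series": [[[-1,0,2],0],[[0,0,2],0],[[0,0,2],0],[[0,0,0],0]]}}

```text
clock: 9.72
position: [0.4459, -0.2349, 0.0835]
ee_rot: [-0.018, 0.918, -0.397, 0.007]
contact_force: [-0.1, -0.9, -1.2]
width: 0.0442
```

Emit:
{"method": "carry_out", "body": {"series": [[[0,0,2],0],[[0,0,0],0]]}}

```text
clock: 9.88
position: [0.4473, -0.2361, 0.0834]
ee_rot: [-0.018, 0.918, -0.396, 0.008]
contact_force: [0.6, -0.5, -1.5]
width: 0.0444
```

Emit:
{"method": "carry_out", "body": {"series": [[[-1,0,2],0],[[0,0,0],0]]}}

```text
clock: 10.05
position: [0.4479, -0.2364, 0.0832]
ee_rot: [-0.017, 0.918, -0.396, 0.011]
contact_force: [-0.8, 0.3, -1.4]
width: 0.0442
```

Emit:
{"method": "carry_out", "body": {"series": [[[-1,0,3],0],[[0,0,2],0]]}}

```text
clock: 10.22
position: [0.4493, -0.2376, 0.0823]
ee_rot: [-0.016, 0.918, -0.396, 0.014]
contact_force: [-6.7, 0.8, 18.6]
width: 0.0442
```

```bash
python3 - <<'E'
from h import *
plan(cw(0,0,83),yaw=-47.1)
E
```

```text
{'clock': 10.217, 'position': [0.449, -0.238, 0.082], 'ee_rot': [-0.016, 0.918, -0.396, 0.014], 'contact_force': [-6.664, 0.764, 18.62], 'width': 0.044}
yaw -46.69 tilt [ 0.038  0.018 -0.999]
turn about tool z 0.41
to [ 0.4438 -0.2327  0.083 ] shift mm [-7.3  0.6 -0.9] rows 1.0
```

Emit:
{"method": "carry_out", "body": {"series": [[[-3,0,-1],0],[[0,0,0],0],[[0,0,0],0]]}}

```text
clock: 10.47
position: [0.447, -0.2352, 0.0836]
ee_rot: [-0.016, 0.918, -0.396, 0.014]
contact_force: [-0.2, 0.2, -2.2]
width: 0.0442
```

```bash
python3 - <<'E'
from h import *
plan(cw(0,0,83),yaw=-47.1)
E
```

```text
{'clock': 10.467, 'position': [0.447, -0.235, 0.084], 'ee_rot': [-0.016, 0.918, -0.396, 0.014], 'contact_force': [-0.187, 0.239, -2.226], 'width': 0.044}
yaw -46.69 tilt [ 0.038  0.018 -0.999]
turn about tool z 0.41
to [ 0.4438 -0.2327  0.083 ] shift mm [-4.   0.6  0.6] rows 1.0
```

Emit:
{"method": "carry_out", "body": {"series": [[[0,0,0],0],[[0,0,0],0],[[0,0,0],0],[[0,0,0],0],[[0,0,0],0]], "fingers": 62}}

```text
clock: 10.88
position: [0.447, -0.235, 0.0824]
ee_rot: [-0.016, 0.918, -0.396, 0.014]
contact_force: [-0.2, -0.5, 0.0]
width: 0.0623
```

Emit:
{"method": "carry_out", "body": {"series": [[[0,0,-8],0],[[0,0,-15],0],[[0,0,-25],0],[[0,0,-30],0],[[0,0,-30],0],[[0,0,-30],0],[[0,0,-25],0],[[0,0,-10],0],[[0,0,0],0]]}}

```text
clock: 11.63
position: [0.4392, -0.2379, 0.2663]
ee_rot: [-0.016, 0.918, -0.396, 0.012]
contact_force: [0.2, 0.4, 0.5]
width: 0.062
```

```bash
python3 - <<'E'
from h import *
st()
b=save('side','d3');a=save('scene','s3')
c=lambda i,x,y,w,h,k:cv2.resize(i[y:y+h,x:x+w],None,fx=k,fy=k,interpolation=cv2.INTER_CUBIC)
cv2.imwrite('pics/c3.png',np.hstack([c(a['frame'],295,110,80,110,5),c(b['frame'],300,110,80,110,5)]))
E
```

```text
{'clock': 11.633, 'position': [0.439, -0.238, 0.266], 'ee_rot': [-0.016, 0.918, -0.396, 0.012], 'contact_force': [0.173, 0.414, 0.46], 'width': 0.062}
```

View pics/c3.png

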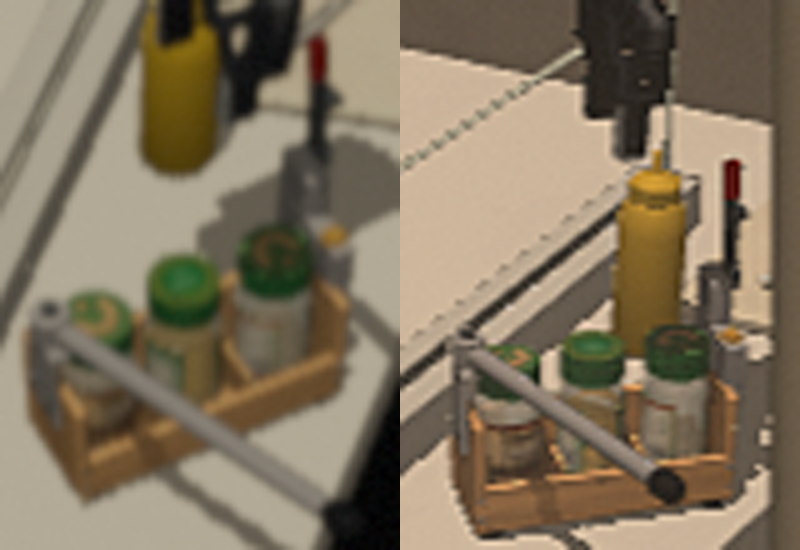

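The loose jar stands in the middle bay with its cap level with the neighbours. The bar is untouched, and the hook is upright at crop (318,60). Next I work out a push on the bar front at about 137 mm radius with closed fingers. That keeps the gripper body clear of the hook nose.

```bash
cat >> h.py <<'E'
def push(th,r=137,gap=0,z=126):
    o=7+14.5*np.cos(th)+11*np.sin(th)+gap
    return cw(-r*np.sin(th)-o*np.cos(th),89-r*np.cos(th)+o*np.sin(th),z)
def carr(s):
    c,sn=np.cos(YAW),np.sin(YAW);d=np.array(s['position'][:2])-C; print('carrier xy mm',(np.array([c*d[0]+sn*d[1],-sn*d[0]+c*d[1]])*1e3).round(1))
E
python3 - <<'E'
from h import *
plan(push(1.18,gap=12,z=220),push(1.18,gap=12,z=126),yaw=-47.1)
E
```

```text
{'clock': 11.733, 'position': [0.438, -0.237, 0.264], 'ee_rot': [-0.017, 0.918, -0.396, 0.01], 'contact_force': [0.53, 0.278, -0.591], 'width': 0.062}
yaw -46.69 tilt [ 0.033  0.022 -0.999]
turn about tool z 0.41
to [ 0.3991 -0.0833  0.22  ] shift mm [-139.1  -75.2   45.9] rows 4.0
to [ 0.3991 -0.0833  0.126 ] shift mm [-0.6  3.7 93.9] rows 3.0
```

Emit:
{"method": "carry_out", "body": {"series": [[[-15,-8,0],0],[[-24,-13,5],0],[[-24,-13,10],0],[[-24,-13,10],0],[[-24,-13,10],0],[[-18,-10,10],0],[[-5,-3,5],0],[[0,0,0],0]], "fingers": 0}}

```text
clock: 12.4
position: [0.3892, -0.075, 0.203]
ee_rot: [-0.018, 0.917, -0.398, -0.002]
contact_force: [-0.1, -0.5, -0.4]
width: 0.0001
```

```bash
python3 - <<'E'
from h import *
plan(push(1.18,gap=12,z=200),push(1.18,gap=12,z=126),yaw=-47.1)
E
```

```text
{'clock': 12.4, 'position': [0.389, -0.075, 0.203], 'ee_rot': [-0.018, 0.917, -0.398, -0.002], 'contact_force': [-0.075, -0.491, -0.439], 'width': 0.0}
yaw -46.87 tilt [ 0.011  0.035 -0.999]
turn about tool z 0.23
to [ 0.3991 -0.0833  0.2   ] shift mm [12.8 -1.4  2.8] rows 1.0
to [ 0.3991 -0.0833  0.126 ] shift mm [ 1.4  2.4 73.9] rows 2.0
```

Emit:
{"method": "carry_out", "body": {"series": [[[10,0,10],0],[[4,1,18],0],[[0,0,18],0],[[0,0,15],0],[[0,0,8],0],[[0,0,0],0],[[0,0,0],0]]}}

```text
clock: 12.98
position: [0.4, -0.0868, 0.1301]
ee_rot: [-0.017, 0.918, -0.397, -0.002]
contact_force: [-0.4, -0.6, -0.1]
width: -0.0001
```

```bash
python3 - <<'E'
from h import *
plan(push(1.18,gap=8),*[push(t) for t in np.arange(1.1,0.4,-.1)],yaw=-47.1)
E
```

```text
{'clock': 12.983, 'position': [0.4, -0.087, 0.13], 'ee_rot': [-0.017, 0.918, -0.397, -0.002], 'contact_force': [-0.419, -0.578, -0.053], 'width': -0.0}
yaw -46.81 tilt [ 0.01   0.033 -0.999]
turn about tool z 0.29
to [ 0.3974 -0.0869  0.126 ] shift mm [-1.6  2.1  4.1] rows 1.0
to [ 0.3885 -0.103   0.126 ] shift mm [ 5.6 17.5 -0.6] rows 1.0
to [ 0.3823 -0.1147  0.126 ] shift mm [ 4.3 12.5 -0.4] rows 1.0
to [ 0.3773 -0.1271  0.126 ] shift mm [ 5.6 12.1 -0.5] rows 1.0
to [ 0.3735 -0.1401  0.126 ] shift mm [ 6.9 11.7 -0.5] rows 1.0
to [ 0.371  -0.1536  0.126 ] shift mm [ 8.1 11.1 -0.5] rows 1.0
to [ 0.3698 -0.1675  0.126 ] shift mm [ 9.3 10.3 -0.5] rows 1.0
to [ 0.3701 -0.1816  0.126 ] shift mm [10.5  9.4 -0.5] rows 1.0
```

Emit:
{"method": "carry_out", "body": {"series": [[[-2,4,5],0],[[5,16,0],0],[[4,12,0],0],[[6,12,0],0],[[7,11,0],0],[[0,0,0],0]]}}

```text
clock: 13.48
position: [0.3751, -0.1425, 0.1258]
ee_rot: [-0.017, 0.918, -0.396, 0.002]
contact_force: [-0.1, 0.2, 0.3]
width: 0.0005
```

```bash
python3 - <<'E'
from h import *
plan(*[push(t) for t in np.arange(.8,0.05,-.1)],yaw=-47.1); carr(manip.get_state())
E
```

```text
{'clock': 13.483, 'position': [0.375, -0.143, 0.126], 'ee_rot': [-0.017, 0.918, -0.396, 0.002], 'contact_force': [-0.134, 0.215, 0.269], 'width': 0.0}
yaw -46.69 tilt [ 0.017  0.029 -0.999]
turn about tool z 0.41
to [ 0.3735 -0.1401  0.126 ] shift mm [-2.9 -0.4 -0.1] rows 1.0
to [ 0.371  -0.1536  0.126 ] shift mm [ 8.1 11.1 -0.4] rows 1.0
to [ 0.3698 -0.1675  0.126 ] shift mm [ 9.3 10.4 -0.4] rows 1.0
to [ 0.3701 -0.1816  0.126 ] shift mm [10.4  9.5 -0.4] rows 1.0
to [ 0.3718 -0.1958  0.126 ] shift mm [11.5  8.4 -0.4] rows 1.0
to [ 0.3751 -0.2098  0.126 ] shift mm [12.5  7.3 -0.4] rows 1.0
to [ 0.3799 -0.2236  0.126 ] shift mm [13.3  6.  -0.3] rows 1.0
to [ 0.3862 -0.2369  0.126 ] shift mm [14.   4.5 -0.3] rows 1.0
carrier xy mm [-112.8   11.1]
```

Emit:
{"method": "carry_out", "body": {"series": [[[5,10,0],0],[[9,10,0],0],[[10,9,0],0],[[11,8,0],0],[[8,5,0],0],[[0,0,0],0]]}}

```text
clock: 13.98
position: [0.3753, -0.2045, 0.1267]
ee_rot: [-0.018, 0.917, -0.397, 0.005]
contact_force: [-1.0, -0.5, 0.1]
width: 0.0003
```

```bash
python3 - <<'E'
from h import *
plan(*[push(t) for t in np.arange(.3,-0.05,-.1)],yaw=-47.1); carr(manip.get_state())
b=save('side','d4');a=save('scene','s4')
c=lambda i,x,y,w,h,k:cv2.resize(i[y:y+h,x:x+w],None,fx=k,fy=k,interpolation=cv2.INTER_CUBIC)
cv2.imwrite('pics/c4.png',np.hstack([c(a['frame'],295,100,80,120,5),c(b['frame'],300,100,80,120,5)]))
E
```

```text
{'clock': 13.983, 'position': [0.375, -0.204, 0.127], 'ee_rot': [-0.018, 0.917, -0.397, 0.005], 'contact_force': [-1.003, -0.505, 0.144], 'width': 0.0}
yaw -46.82 tilt [ 0.023  0.028 -0.999]
turn about tool z 0.28
to [ 0.3751 -0.2098  0.126 ] shift mm [3.8 3.8 0.6] rows 1.0
to [ 0.3799 -0.2236  0.126 ] shift mm [13.3  5.9 -0.3] rows 1.0
to [ 0.3862 -0.2369  0.126 ] shift mm [14.   4.5 -0.2] rows 1.0
to [ 0.394  -0.2496  0.126 ] shift mm [14.6  3.  -0.2] rows 1.0
carrier xy mm [-67.3 -31. ]
```

View pics/c4.png

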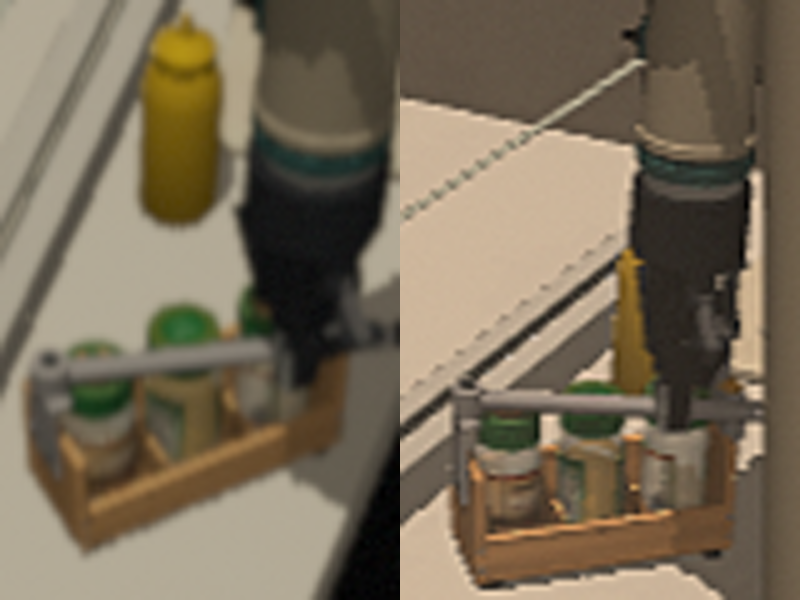

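The bar follows the finger and lies at about 0.33 rad; all three jars stand. I'll keep pushing towards shut.

Emit:
{"method": "carry_out", "body": {"series": [[[6,4,0],0],[[12,5,0],0],[[10,3,0],0],[[8,2,0],0],[[0,0,0],0]]}}

```text
clock: 14.5
position: [0.3897, -0.2391, 0.1252]
ee_rot: [-0.019, 0.918, -0.396, 0.003]
contact_force: [0.0, 0.1, 0.0]
width: 0.0002
```

```bash
python3 - <<'E'
from h import *
plan(push(.1),push(0),yaw=-47.1); carr(manip.get_state())
E
```

```text
{'clock': 14.5, 'position': [0.39, -0.239, 0.125], 'ee_rot': [-0.019, 0.918, -0.396, 0.003], 'contact_force': [0.0, 0.103, 0.009], 'width': 0.0}
yaw -46.66 tilt [ 0.02   0.033 -0.999]
turn about tool z 0.44
to [ 0.3862 -0.2369  0.126 ] shift mm [-3.9  1.  -0.8] rows 1.0
to [ 0.394  -0.2496  0.126 ] shift mm [14.6  3.  -0.3] rows 1.0
carrier xy mm [-32.2 -44. ]
```

Emit:
{"method": "carry_out", "body": {"series": [[[6,0,0],0],[[6,0,0],0],[[0,0,0],0]]}}

```text
clock: 14.75
position: [0.3971, -0.2478, 0.1247]
ee_rot: [-0.02, 0.918, -0.396, 0.0]
contact_force: [-0.1, -0.4, -0.8]
width: 0.0001
```

```bash
python3 - <<'E'
from h import *
plan(push(0)); carr(manip.get_state())
E
```

```text
{'clock': 14.75, 'position': [0.397, -0.248, 0.125], 'ee_rot': [-0.02, 0.918, -0.396, 0.0], 'contact_force': [-0.145, -0.375, -0.762], 'width': 0.0}
yaw -46.67 tilt [ 0.016  0.036 -0.999]
to [ 0.394  -0.2496  0.126 ] shift mm [-0.8  3.4 -1.4] rows 1.0
carrier xy mm [-20.7 -44.5]
```

Emit:
{"method": "carry_out", "body": {"series": [[[4,0,-1],0],[[4,0,0],0]]}}

```text
clock: 14.92
position: [0.3993, -0.2502, 0.1248]
ee_rot: [-0.022, 0.918, -0.396, -0.005]
contact_force: [-9.3, 8.8, 14.2]
width: 0.0001
```

Emit:
{"method": "carry_out", "body": {"series": [[[3,0,0],0],[[3,0,0],0]]}}

```text
clock: 15.08
position: [0.399, -0.2499, 0.1252]
ee_rot: [-0.024, 0.918, -0.396, -0.012]
contact_force: [-4.5, 5.5, 7.2]
width: 0.0
```

```bash
python3 - <<'E'
from h import *
plan(push(0)); carr(manip.get_state())
E
```

```text
{'clock': 15.083, 'position': [0.399, -0.25, 0.125], 'ee_rot': [-0.024, 0.918, -0.396, -0.012], 'contact_force': [-4.465, 5.462, 7.177], 'width': 0.0}
yaw -46.57 tilt [-0.002  0.054 -0.999]
to [ 0.394  -0.2496  0.126 ] shift mm [-3.7  3.4 -0.8] rows 1.0
carrier xy mm [-17.9 -44.5]
```

Firm contact of about 13 N. I'll back off, lift clear and check whether the bar is fully shut.

Emit:
{"method": "carry_out", "body": {"series": [[[-6,0,-2],0],[[-15,0,-5],0],[[-25,0,-10],0],[[-30,0,-30],0],[[-30,0,-35],0],[[-30,0,-35],0],[[-30,0,-20],0],[[-10,0,0],0],[[0,0,0],0]]}}

```text
clock: 15.83
position: [0.2805, -0.1308, 0.2671]
ee_rot: [-0.023, 0.918, -0.395, -0.007]
contact_force: [-0.7, -0.3, 0.1]
width: -0.0003
```

```bash
python3 - <<'E'
from h import *
plan(); carr(manip.get_state())
b=save('side','d5');a=save('scene','s5')
c=lambda i,x,y,w,h,k:cv2.resize(i[y:y+h,x:x+w],None,fx=k,fy=k,interpolation=cv2.INTER_CUBIC)
cv2.imwrite('pics/c5.png',np.hstack([c(a['frame'],298,105,80,110,5),c(b['frame'],305,105,80,110,5)]))
for n,d,o in(('a',a,(298,105)),('b',b,(305,105))):
  for th in(0,.1): print(n,th,((proj(d,cw(-216*np.sin(th),89-216*np.cos(th),131))-o)*5).round(0), ((proj(d,cw(0,89,131))-o)*5).round(0))
E
```

```text
{'clock': 15.833, 'position': [0.281, -0.131, 0.267], 'ee_rot': [-0.023, 0.918, -0.395, -0.007], 'contact_force': [-0.666, -0.326, 0.1], 'width': -0.0}
yaw -46.55 tilt [ 0.005  0.049 -0.999]
carrier xy mm [-185.8  -50.3]
a 0 [[363. 221.]] [[ 37. 344.]]
a 0.1 [[380. 244.]] [[ 37. 344.]]
b 0 [[346. 334.]] [[ 41. 368.]]
b 0.1 [[355. 348.]] [[ 41. 368.]]
```

View pics/c5.png

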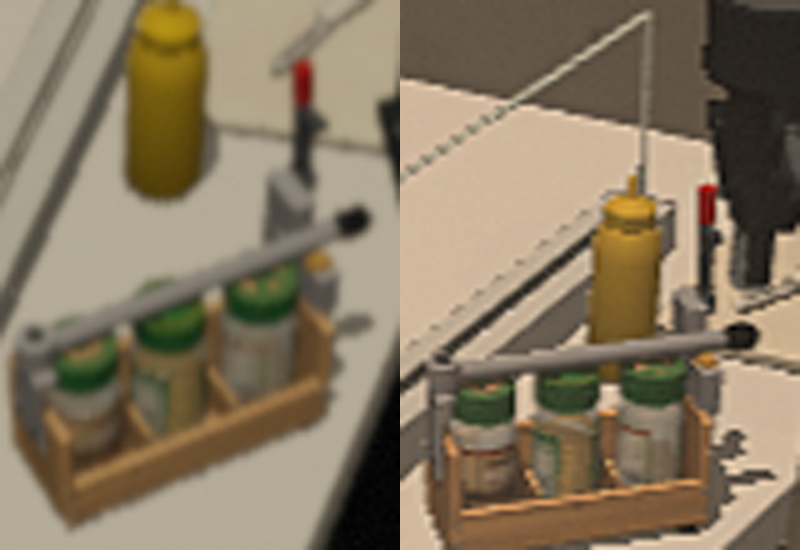

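The bar lies along the caps with the brass ball exposed in front of it (crop 320,262). Its end at (353,219) matches 0 rad. The mustard and jars are unmoved. Next I go behind the hook.

```bash
python3 - <<'E'
from h import *
plan(cw(-186,-60,310),cw(95,-113,310),cw(95,-113,207),yaw=-47.1)
E
```

```text
{'clock': 15.933, 'position': [0.282, -0.132, 0.266], 'ee_rot': [-0.023, 0.918, -0.395, -0.008], 'contact_force': [-0.207, 0.219, 0.777], 'width': 0.0}
yaw -46.57 tilt [ 0.004  0.049 -0.999]
turn about tool z 0.53
to [ 0.2733 -0.1372  0.31  ] shift mm [ -3.4   8.  -44. ] rows 2.0
to [ 0.4256 -0.3792  0.31  ] shift mm [280.3  55.3 -11.4] rows 7.0
to [ 0.4256 -0.3792  0.207 ] shift mm [  3.4   3.8 102.9] rows 3.0
```

Emit:
{"method": "carry_out", "body": {"series": [[[0,4,-22],0.5],[[5,4,-24],0],[[25,5,-2],0],[[30,6,-2],0],[[30,6,-2],0],[[30,6,-2],0],[[30,6,-2],0],[[30,6,-1],0],[[30,6,-1],0],[[30,6,-1],0]]}}

```text
clock: 16.77
position: [0.4137, -0.3626, 0.2951]
ee_rot: [-0.028, 0.916, -0.4, -0.018]
contact_force: [0.5, -0.4, -0.0]
width: -0.0
```

Emit:
{"method": "carry_out", "body": {"series": [[[20,4,0],0],[[8,2,0],0],[[0,0,0],0]]}}

```text
clock: 17.02
position: [0.4334, -0.3973, 0.2817]
ee_rot: [-0.029, 0.915, -0.401, -0.022]
contact_force: [-0.6, -0.3, -0.4]
width: 0.0003
```

```bash
python3 - <<'E'
from h import *
plan(cw(95,-113,290),cw(95,-113,207),yaw=-47.1); carr(manip.get_state())
E
```

```text
{'clock': 17.017, 'position': [0.433, -0.397, 0.282], 'ee_rot': [-0.029, 0.915, -0.401, -0.022], 'contact_force': [-0.583, -0.323, -0.4], 'width': 0.0}
yaw -47.27 tilt [-0.016  0.071 -0.997]
turn about tool z -0.17
to [ 0.4256 -0.3792  0.29  ] shift mm [-19.   -6.9  -6.9] rows 1.0
to [ 0.4256 -0.3792  0.207 ] shift mm [ 5.3  3.  82.8] rows 2.0
carrier xy mm [ 113.5 -119.7]
```

Emit:
{"method": "carry_out", "body": {"series": [[[-10,-4,10],0],[[-4,-1,18],0],[[0,0,18],0],[[0,0,15],0],[[0,0,8],0],[[0,0,0],0],[[0,0,0],0]]}}

```text
clock: 17.6
position: [0.4235, -0.374, 0.2037]
ee_rot: [-0.033, 0.915, -0.401, -0.028]
contact_force: [-0.1, 0.1, 0.1]
width: -0.0001
```

```bash
cat >> h.py <<'E'
def hk(f,d=70,adv=0): return cw(36-d*np.cos(f)+6*np.sin(f)+14.5-adv,-113,144+d*np.sin(f)+6*np.cos(f))
E
python3 - <<'E'
from h import *
plan(cw(80,-113,207),yaw=-47.1); carr(manip.get_state())
p=[cw(80,-113,207),cw(67,-113,207)]+[hk(f) for f in np.arange(1.5,-.1,-.15)]
R=R_of(manip.get_state())
for u,v in zip(p,p[1:]): print((R.T@(v-u)*1e3).round(1),v.round(3))
E
```

```text
{'clock': 17.6, 'position': [0.423, -0.374, 0.204], 'ee_rot': [-0.033, 0.915, -0.401, -0.028], 'contact_force': [-0.094, 0.062, 0.149], 'width': -0.0}
yaw -47.27 tilt [-0.025  0.083 -0.996]
turn about tool z -0.17
to [ 0.4154 -0.3682  0.207 ] shift mm [-9.9  1.9 -2.6] rows 1.0
carrier xy mm [  89.7 -111. ]
[-13.    0.1   1. ] [ 0.407 -0.359  0.207]
[-16.   -0.2  -6. ] [ 0.396 -0.347  0.214]
[-10.4   0.1   1.5] [ 0.389 -0.34   0.214]
[-10.1   0.1   3. ] [ 0.382 -0.332  0.211]
[-9.5  0.2  4.5] [ 0.375 -0.325  0.208]
[-8.8  0.2  5.8] [ 0.369 -0.318  0.203]
[-7.8  0.3  7.1] [ 0.363 -0.312  0.196]
[-6.6  0.3  8.2] [ 0.358 -0.307  0.188]
[-5.3  0.4  9.1] [ 0.354 -0.302  0.18 ]
[-3.9  0.4  9.8] [ 0.351 -0.299  0.17 ]
[-2.4  0.4 10.2] [ 0.349 -0.297  0.16 ]
[-0.9  0.4 10.5] [ 0.348 -0.295  0.15 ]
```

Emit:
{"method": "carry_out", "body": {"series": [[[-12,1,0],0],[[-12,1,-1],0],[[-12,0,-2],0],[[-12,0,-2],0],[[-10,0,1],0],[[0,0,0],0]]}}

```text
clock: 18.1
position: [0.3813, -0.3315, 0.2162]
ee_rot: [-0.031, 0.915, -0.401, -0.025]
contact_force: [0.0, -1.0, -0.9]
width: 0.0003
```

```bash
python3 - <<'E'
from h import *
plan(hk(1.2),hk(1.05),hk(.9),yaw=-47.1); carr(manip.get_state())
E
```

```text
{'clock': 18.1, 'position': [0.381, -0.331, 0.216], 'ee_rot': [-0.031, 0.915, -0.401, -0.025], 'contact_force': [0.036, -0.978, -0.89], 'width': 0.0}
yaw -47.26 tilt [-0.021  0.077 -0.997]
turn about tool z -0.16
to [ 0.3819 -0.3321  0.2114] shift mm [1.2 0.2 4.7] rows 1.0
to [ 0.3752 -0.3249  0.2077] shift mm [-9.6  0.2  4.4] rows 1.0
to [ 0.3689 -0.3182  0.2026] shift mm [-8.8  0.2  5.8] rows 1.0
carrier xy mm [  29.8 -113. ]
```

Emit:
{"method": "carry_out", "body": {"series": [[[-3,0,6],0],[[-8,0,7],0],[[-8,0,7],0],[[-7,0,8],0],[[0,0,0],0]]}}

```text
clock: 18.52
position: [0.363, -0.3102, 0.1904]
ee_rot: [-0.03, 0.915, -0.401, -0.022]
contact_force: [-0.5, -0.2, 0.2]
width: -0.0003
```

```bash
python3 - <<'E'
from h import *
plan(*[hk(f,66) for f in(.9,.75,.6,.45,.3,.15,0)],yaw=-47.1); carr(manip.get_state())
b=save('side','d6');a=save('scene','s6')
c=lambda i,x,y,w,h,k:cv2.resize(i[y:y+h,x:x+w],None,fx=k,fy=k,interpolation=cv2.INTER_CUBIC)
cv2.imwrite('pics/c6.png',np.hstack([c(a['frame'],298,105,80,110,5),c(b['frame'],305,105,80,110,5)]))
E
```

```text
{'clock': 18.517, 'position': [0.363, -0.31, 0.19], 'ee_rot': [-0.03, 0.915, -0.401, -0.022], 'contact_force': [-0.453, -0.189, 0.206], 'width': -0.0}
yaw -47.27 tilt [-0.016  0.072 -0.997]
turn about tool z -0.17
to [ 0.3706 -0.32    0.1994] shift mm [11.8  0.7 -9.8] rows 1.0
to [ 0.3653 -0.3142  0.1934] shift mm [-7.5  0.3  6.5] rows 1.0
to [ 0.3606 -0.3092  0.1862] shift mm [-6.4  0.3  7.6] rows 1.0
to [ 0.3567 -0.305   0.1781] shift mm [-5.2  0.3  8.4] rows 1.0
to [ 0.3537 -0.3017  0.1692] shift mm [-3.9  0.4  9.1] rows 1.0
to [ 0.3516 -0.2994  0.1598] shift mm [-2.5  0.4  9.6] rows 1.0
to [ 0.3504 -0.2982  0.15  ] shift mm [-1.   0.4  9.9] rows 1.0
carrier xy mm [   1.8 -111.9]
```

View pics/c6.png

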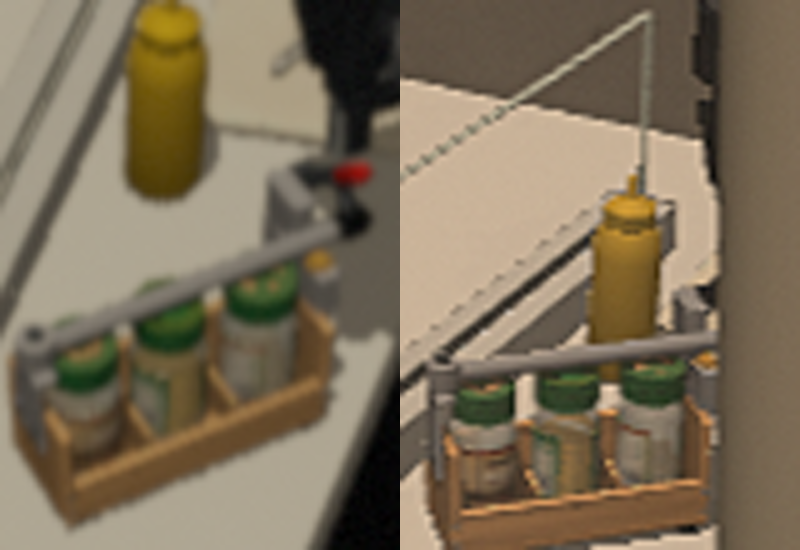

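The hook is on its way down: the red tab is at crop (353,172), ahead of the finger, and the bar is still shut. I'll press on down.

Emit:
{"method": "carry_out", "body": {"series": [[[-7,0,7],0],[[-5,0,8],0],[[-4,0,9],0],[[-3,0,7],0],[[0,0,0],0]]}}

```text
clock: 19.03
position: [0.3534, -0.2987, 0.1612]
ee_rot: [-0.027, 0.915, -0.401, -0.017]
contact_force: [0.4, 0.6, -0.1]
width: 0.0002
```

```bash
python3 - <<'E'
from h import *
plan(hk(0,66),yaw=-47.1); carr(manip.get_state())
E
```

```text
{'clock': 19.033, 'position': [0.353, -0.299, 0.161], 'ee_rot': [-0.027, 0.915, -0.401, -0.017], 'contact_force': [0.425, 0.58, -0.119], 'width': 0.0}
yaw -47.29 tilt [-0.009  0.064 -0.998]
turn about tool z -0.19
to [ 0.3504 -0.2982  0.15  ] shift mm [-1.7  2.3 11.2] rows 1.0
carrier xy mm [ -13.2 -111.2]
```

Emit:
{"method": "carry_out", "body": {"series": [[[-4,1,5],0],[[-3,1,5],0],[[0,0,2],0]]}}

```text
clock: 19.28
position: [0.3474, -0.2946, 0.1488]
ee_rot: [-0.027, 0.915, -0.401, -0.016]
contact_force: [-1.9, -0.2, 8.1]
width: 0.0002
```

Emit:
{"method": "carry_out", "body": {"series": [[[0,0,3],0],[[0,0,3],0]]}}

```text
clock: 19.45
position: [0.3473, -0.2947, 0.1465]
ee_rot: [-0.027, 0.915, -0.401, -0.015]
contact_force: [-5.1, 4.0, 27.2]
width: 0.0003
```

```bash
python3 - <<'E'
from h import *
plan(hk(0,66),yaw=-47.1); carr(manip.get_state())
E
```

```text
{'clock': 19.45, 'position': [0.347, -0.295, 0.146], 'ee_rot': [-0.027, 0.915, -0.401, -0.015], 'contact_force': [-5.061, 4.0, 27.189], 'width': 0.0}
yaw -47.28 tilt [-0.007  0.061 -0.998]
turn about tool z -0.18
to [ 0.3504 -0.2982  0.15  ] shift mm [ 4.6 -0.  -3.8] rows 1.0
carrier xy mm [ -20.2 -112.9]
```

Emit:
{"method": "carry_out", "body": {"series": [[[0,0,-8],0],[[0,0,-20],0],[[0,0,-30],0],[[-10,0,-35],0],[[-25,-10,-25],0],[[-35,-10,-10],0],[[-35,-10,0],0],[[-35,-10,0],0],[[-20,-5,0],0],[[0,0,0],0]]}}

```text
clock: 20.28
position: [0.2714, -0.152, 0.2911]
ee_rot: [-0.026, 0.915, -0.403, -0.013]
contact_force: [-0.0, 0.4, 0.5]
width: 0.0002
```

```bash
python3 - <<'E'
from h import *
st(); carr(manip.get_state())
b=save('side','d7');a=save('scene','s7');w=save('wrist','w7')
c=lambda i,x,y,w,h,k:cv2.resize(i[y:y+h,x:x+w],None,fx=k,fy=k,interpolation=cv2.INTER_CUBIC)
cv2.imwrite('pics/c7.png',np.hstack([c(a['frame'],298,105,90,110,5),cv2.resize(w['frame'],(350,219))[:, :].repeat(1,0) if 0 else np.vstack([cv2.resize(w['frame'],(350,219)),c(b['frame'],310,120,70,67,5)[:331]])[:550]]))
for z,n in((144,'tab end closed'),): print(n,(proj(a,cw(-48,-109,144))-(298,105))*5)
print('bar end',(proj(a,cw(0,-127,131))-(298,105))*5)
print('tab at .2rad',(proj(a,cw(36-82,-109,144+17))-(298,105))*5)
E
```

```text
{'clock': 20.283, 'position': [0.271, -0.152, 0.291], 'ee_rot': [-0.026, 0.915, -0.403, -0.013], 'contact_force': [-0.027, 0.43, 0.477], 'width': 0.0}
carrier xy mm [-176.4  -71.4]
tab end closed [[380.53738416 267.04198357]]
bar end [[363.07251337 220.72879023]]
tab at .2rad [[381.34316444 244.08412262]]
```

View pics/c7.png

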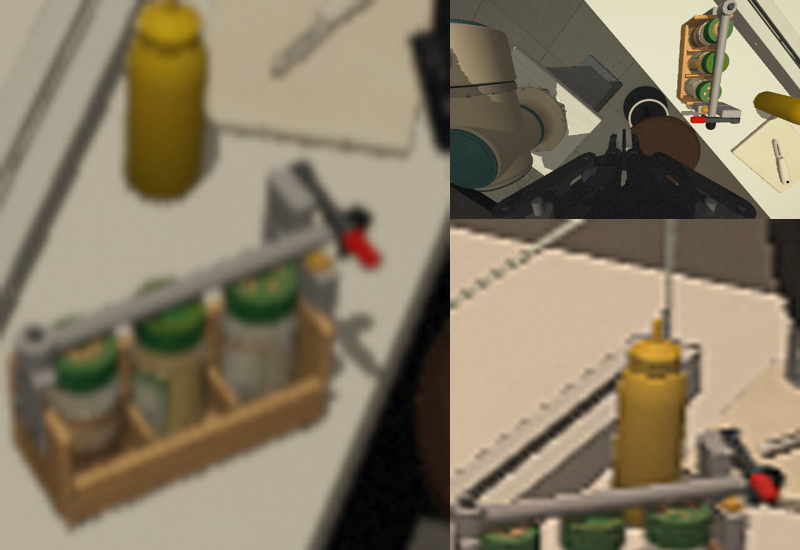

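The hook lies level over the bar. The tab end at crop (375,262) matches the closed prediction; at 0.2 rad it would show near y=242. The bar is shut behind its ball, the three jars stand, the mustard is in place, and the gripper is clear. I'll hand it in.

```bash
python3 - <<'E'
from h import *
a=load('s0')['frame'].astype(int);b=load('s7')['frame'].astype(int)
d=np.abs(a-b).max(2)
print('cup region diff',d[255:300,262:302].mean().round(1),'mustard',d[100:146,320:342].mean().round(1))
print(manip.sign_off())
E
```

```text
cup region diff 8.4 mustard 8.6
the job is handed in; nothing more can be done
None
```

The carrier is ready and the job is handed in at about 20 s of the 67 s allowed. No verdict came back.

- **Jar:** I set the loose jar upright in the middle bay. The last creep down pressed it onto the floor at about 19 N, then I eased off and released it. The camera showed it standing level with the two neighbouring jars.
- **Bar:** I swung it shut with closed fingers to a firm stop at about 13 N. Afterwards the view showed the brass ball in front of the bar and the bar line within the measuring error of 0 rad. I saw no separate force spike for the click.
- **Hook:** I swung it over and pressed it down at 27 N. The tab end matched the closed position to about 0.03 rad, too low an angle for the nose to be resting on the bar.

**Other checks:**
- The neighbouring jars stood in their bays and the mustard looked unmoved.
- I did not look at the cup up close at the end. Its image region barely differed from the first picture, and I never worked near it.
- My carrier model was off by about 2 mm in the pictures.
- The tool tilt drifted to about 5° during the work, with no visible effect.

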